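Count two hex nuts into the counting tray's trough and shut the lid

TASK

Two short hex nuts and one long pipe union lie on the raised deck of the white counting tray. Sweep the two nuts off the deck into the tray's trough, leaving the union where it lies on the deck, then shut the trough's hinged lid completely. A spare nut on the bench beside the tray is not part of the count.

Things in the scene. Friction and masses are not known exactly. Their poses are not given: they have to be found in the camera images.
- tray: White plastic counting tray, fixed, 180 (x) x 190 (y) x 46 mm high; origin: centre of its underside. Trough: an open channel at its -x end (the robot's side), inside x -86 to -32, y -91 to 91, floor z 6 mm. Deck: flat, x -32 to 86, surface z 36; its edge at x -32 drops straight into the trough. A 4 mm thick fence, top at z 46, runs round the tray. Closed fingers can push pieces along the deck.
- lid (a joint): Lid angle, rad: 0 shut flat over the trough (top z 50 mm), 1.57 upright (free edge z 109 mm), starts at 1.6 to 1.85 leaning away from the deck, stop 1.9. Plain aluminium plate 188 (tray y) x 64 x 4 mm, no handle. Hinge line along tray y at tray x -88, z 46 mm. Light hinge: stays put near upright; pushed from its outer side towards the deck to below about 1.0 rad it falls shut by itself.
- nut_a: Steel hex nut lying flat on the tray's deck, 26 mm across the flats, 30 mm across the corners, 14 mm high, 30 to 55 g, with a dark bore on top; origin at the centre of its underside, z up along the bore. It is in one of three lanes across the deck (tray y about -58, 0 or +58 mm, tray x 12 to 30 mm), any yaw.
- nut_b: A second steel hex nut, like nut_a, in another of the three lanes.
- union: Steel pipe union (straight connector) lying on the deck in the remaining lane: 52 mm long along its x, which points roughly along the tray's x, with a hexagonal middle 20 mm across the flats and 20 mm high and round ends 17 mm thick; origin under its centre. An extra: it stays on the deck.
Mind the look-alikes: they are no part of the job. What is shaped like the nut_a but red is not meant.

How it is judged:
By the outcome, as a careful person would: the job done as asked, in the order asked, and still so for the second after the job is handed in, with the robot touching nothing.
It also fails if it takes over 45 s, if anything falls off the work surface, if the arm or the gripper's body presses on something with over 40 N, if the wrist force passes 120 N, or if a joint passes its speed limit or range.

ROBOT

A 6-joint arm with a two-finger parallel gripper is mounted at the origin on the work surface. World frame = base frame: x ahead of the robot, y to its left, z up, the work surface at z = 0. Lengths are in m, angles in rad, forces in N, time in s.
With the tool pointing down it reaches from about 0.325 to 0.75 m from the base axis. Payload 7.6 kg.
Tool frame: the origin (TCP) lies midway between the tips of the shut fingers; the grasp point (between the pads) lies pinch_z behind it (pinch_z is the distance from the TCP to the grasp point, in m); z points along the fingers, y is the line along which they close (so a half turn about z gives the same grasp; the last joint's range is limited). The gripper opens to 85 mm and grips with 20 to 120 N. Pads are 22 mm wide; open, the fingers measure 114 mm over their backs; the gripper's body (76 mm by 85 mm) begins 54 mm behind the grasp point. The pads swing forward as they close: fully open they stand 13 mm farther back than shut.
Start: joints at [-1.411, 0.052, 1.401, -0, 1.689, -0.07], TCP at [0.12, -0.511, 0.231] pointing down, gripper open.
Joint ranges: [-2.9, 2.9], [-0.91, 2.17], [0.12, 2.37], [-1.06, 4.2], [0.26, 2.73], [-2.93, 2.93]. Speed limits (rad/s): [2.57, 2.57, 3.01, 3.14, 3.14, 3.14].

INTERFACE

Orientations are given as a 3x3 rotation matrix whose columns are the frame's x, y, z axes.
In Python, from cell import sense, read_camera, finish_job, pinch_z gives the robot as it stands.
- The arm moves only by the tool move_arm, never from a script. Its argument "steps" is a list that holds one entry, the list of rows, each a list of 4 numbers: the shift along the tool's x, y, z in m, then the turn about the tool's z in rad. In form: [[[dx, dy, dz, yaw], ...]]. A call has 1 to 20 rows; each row shifts and turns the commanded pose from where the row before left it, along the tool's axes as they then stand; what a row does not reach is not made up. A row lasts 1/10 s, in which the tool goes at most 50 mm and 8.59 degrees, less where a joint would pass 70% of its speed; a pose out of reach is approached as far as the arm can. A call is refused whole if a number of a shift passes 0.05 or a number of a turn 0.15, either way. A call with a gripper value outside its range is refused whole. "fingers" is the closure, from 0 (fully open) to 1 (shut), set as the call begins (left out, the last holds). The fingers move at their own pace and stop on an object; "squeeze" is the grip in N (left out, the last holds). Time passes only in rows, so rows that do not move let the fingers close. It gives the time, the measured TCP pose, the force, the opening and the grip force at its end, in the units of the state.
- sense(): the state, without advancing time (a new reading comes with each control period).
- read_camera(name): name is "scene" or "top"; returns a dict with "pixels" (384x512x3 uint8, blue, green, red), "depth" (384x512 float32, m along the optical axis (not along the pixel's ray), 0 where there is no reading), "vertical_fov" (degrees; the focal length in pixels is half the picture's height over the tangent of half this angle, whatever the lens; pixels are square), "cx", "cy" (the principal point, pixels), "view" (4x4, takes a point from world to camera coordinates). Camera axes: x right, y down, z forward; pixel columns grow to the right and rows downward; lengths in m; the calibration is good to about 2 mm. A picture is of the moment at which its call begins.
- finish_job(): hands the job in; it is judged then, once.
The state is a dict: "time": time; "q": joint angles; "qvel": joint speeds; "joint_efforts": joint torques, N m; "position": TCP position; "ee_rot": TCP orientation; "contact_force": force on the tool from outside, world axes, zero at the start; "torque": the same for the moment, N m; "gripper_width": opening from 0.0 (shut) to 1.0 (fully open); "finger_force": force on a finger pad.
Only numpy, scipy, OpenCV 4.12 (cv2) and the standard library are available. Lean on these libraries where they do the work, as an engineer would, in place of code of your own. Each camera call takes 0.05 s, during which the arm holds its last target. There are 200 camera calls.

## Working session

There is one attempt and no reset: what is moved stays moved. The work goes in short steps, Python scripts to look and compute and a tool call to move; the robot and the scene stay as the last step left them, time stands still between calls to the robot, and variables do not carry over. Pictures are saved under pics/ and viewed, at most 10 in all, crops included, and the job is handed in when it is done.

Besides the shell and the picture viewer there is one more tool, called after "Call:" as name(argument=value, ...), one argument or row to a line, values as JSON. move_arm: Moves the arm, as the interface text tells. Its arguments: {"type":"object","properties":{"steps":{"type":"array","items":{"type":"array","items":{"type":"array","items":{"type":"number"}}}},"fingers":{"type":"number"},"squeeze":{"type":"number"}},"required":["steps"]}

```bash
mkdir -p pics; cat > h.py <<'E'
import numpy as np, cv2
from cell import *
def shot(n,f=None):
    c=read_camera(n)
    if f: cv2.imwrite('pics/'+f,c['pixels'])
    return c
def world(c,u,v,d=None):
    f=192/np.tan(np.radians(c['vertical_fov'])/2)
    d=c['depth'][int(v),int(u)] if d is None else d
    p=np.array([(u-c['cx'])/f*d,(v-c['cy'])/f*d,d,1])
    return (np.linalg.inv(c['view'])@p)[:3]
def cloud(c):
    f=192/np.tan(np.radians(c['vertical_fov'])/2)
    v,u=np.mgrid[:384,:512];d=c['depth']
    P=np.stack([(u-c['cx'])/f*d,(v-c['cy'])/f*d,d,np.ones_like(d)],-1)
    return (P@np.linalg.inv(c['view']).T)[...,:3]
E
python3 - <<'E'
from h import *
a=shot('top','t0.png');b=shot('scene','s0.png')
np.savez('c0.npz',top=cloud(a),scene=cloud(b),tp=a['pixels'],sp=b['pixels'])
print(a['view'],b['view'],pinch_z,sense()['time'],sense()['ee_rot'])
E
```

```text
[[-0.08484656 -0.99639266 -0.00165362  0.09334691]
 [-0.9737957   0.08327357 -0.21163047  0.59712968]
 [ 0.21100475 -0.01634583 -0.97734836  0.56833659]
 [ 0.          0.          0.          1.        ]] [[-0.09898924  0.99496181  0.01587835  0.01301464]
 [ 0.71821061  0.08248135 -0.69091993 -0.39684697]
 [-0.68874861 -0.05698964 -0.7227569   1.12364474]
 [ 0.          0.          0.          1.        ]] 0.0187 0.1 [[ 9.73713457e-01  2.27776359e-01 -1.82735686e-04]
 [ 2.27776401e-01 -9.73712580e-01  1.31224839e-03]
 [ 1.20967125e-04 -1.31937679e-03 -9.99999122e-01]]
```

View pics/t0.png

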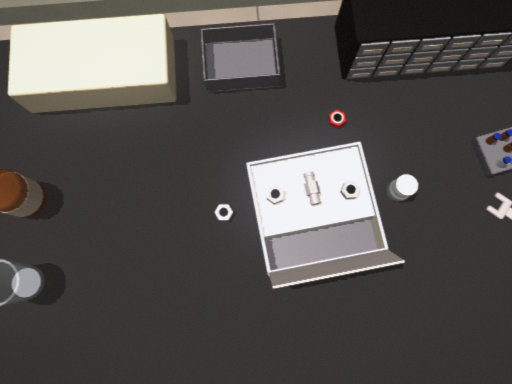

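View pics/s0.png

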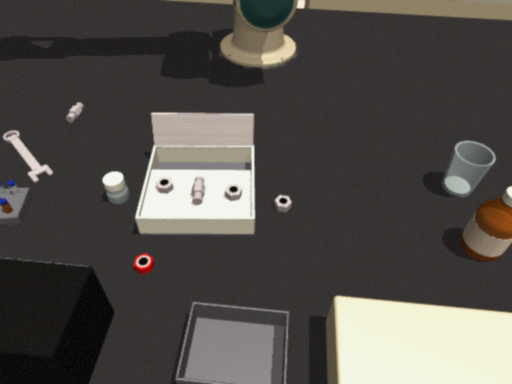

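The top view shows the tray with a nut at (275,194), a nut at (350,189), and the union between them at (313,188). The lid is upright at the bottom edge, around (335,268). Things that could be taken for the nuts are the spare nut at (224,212) on the bench, the red nut at (337,118), and the white jar at (403,187). I choose the two on the deck and will check them in a close crop.

```bash
python3 - <<'E'
from h import *
z=np.load('c0.npz');T=z['top'];S=z['scene']
cv2.imwrite('pics/crop.png',cv2.resize(z['tp'][140:290,215:415],None,fx=4,fy=4,interpolation=cv2.INTER_CUBIC))
for n,C in(('top',T),('scene',S)):
    m=(abs(C[...,2]-.036)<.004)&(C[...,0]>.3)&(C[...,0]<.75)&(abs(C[...,1])<.4)
    k,l,st,ce=cv2.connectedComponentsWithStats(m.astype(np.uint8))
    i=1+np.argmax(st[1:,4]);P=C[l==i]
    print(n,'deck',cv2.minAreaRect(P[:,:2].astype(np.float32)),P[:,2].mean(),len(P))
    # pieces above the deck, within the deck hull
    hull=cv2.convexHull(np.argwhere(l==i)[:,::-1].astype(np.int32));mk=np.zeros(m.shape,np.uint8);cv2.fillConvexPoly(mk,hull,1)
    mk=cv2.erode(mk,np.ones((7,7)))
    h=(mk>0)&(C[...,2]>.043)
    k,l,st,ce=cv2.connectedComponentsWithStats(h.astype(np.uint8))
    for j in range(1,k):
        if st[j,4]>15:
            Q=C[l==j];print(ce[j],st[j,4],cv2.minAreaRect(Q[:,:2].astype(np.float32)),np.percentile(Q[:,2],[50,95]))
    L=C[(C[...,2]>.085)&(C[...,2]<.12)&(C[...,0]>.3)&(C[...,0]<.5)&(C[...,1]>-.3)&(C[...,1]<.15)]
    if len(L): print('lid',len(L),L.min(0),L.max(0),L.mean(0))
for u,v in((275,194),(350,189),(313,188),(224,212),(337,118),(403,187)):print(u,v,T[v,u].round(4))
E
```

```text
top deck ((0.57950359582901, -0.0484728068113327), (0.1724095195531845, 0.18281012773513794), 6.028807640075684) 0.03592590397874686 7252
[311.01020408 187.78571429] 392 ((0.544312596321106, -0.011567294597625732), (0.04242789372801781, 0.19249936938285828), 61.827945709228516) [0.05295354 0.05693592]
[349.59677419 189.44758065] 248 ((0.5338653922080994, -0.03655211627483368), (0.02860286831855774, 0.21803201735019684), 43.31779098510742) [0.05036473 0.05207871]
[274.24380165 193.90909091] 242 ((0.5414252281188965, 0.02599639818072319), (0.02585519291460514, 0.15119917690753937), 79.42791748046875) [0.05029562 0.05199104]
lid 1034 [ 0.4580413  -0.15219494  0.08500102] [0.48768595 0.03427147 0.10793421] [ 0.47264991 -0.05839388  0.09855005]
scene deck ((0.5763792991638184, -0.05219700187444687), (0.1686951071023941, 0.1822124570608139), 5.905364990234375) 0.03528777111829574 4607
[164.11764706 183.36898396] 187 ((0.8219893574714661, -0.009174294769763947), (0.5107629895210266, 0.026866912841796875), 24.334619522094727) [0.04934873 0.05096818]
[198.05067568 189.50337838] 296 ((0.8240634202957153, 0.008702769875526428), (0.49500975012779236, 0.024680007249116898), 14.790797233581543) [0.05212646 0.05586947]
[233.24731183 190.44086022] 186 ((0.8270684480667114, 0.04005664214491844), (0.4736577868461609, 0.0272362157702446), 7.339951992034912) [0.04917685 0.05078074]
lid 1157 [ 0.4626512  -0.15518097  0.08500972] [0.49121042 0.03154073 0.10592673] [ 0.4769873  -0.06274226  0.09525078]
275 194 [0.6009 0.0138 0.0505]
350 189 [ 0.5987 -0.1054  0.051 ]
313 188 [ 0.6042 -0.0463  0.0565]
224 212 [0.5853 0.0987 0.0141]
337 118 [ 0.7343 -0.109   0.0137]
403 187 [ 0.595  -0.19    0.0499]
```

View pics/crop.png

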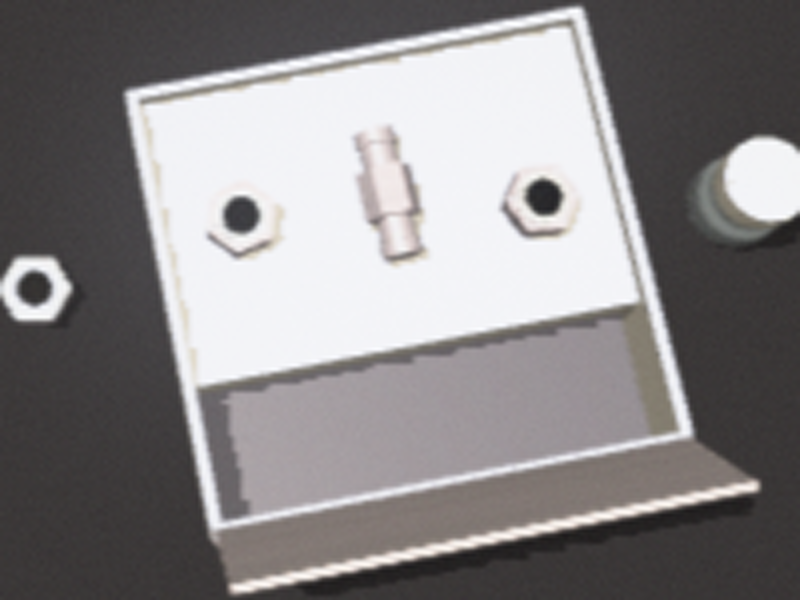

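Crop check: both deck pieces at (275,194) and (350,189) are steel nuts with dark bores, top at z 0.050. The union sits in the middle lane, with its top at 0.056. Tray yaw is about 0.105 rad and its centre about (0.578, -0.050). In the tray frame, nut R is at (0.015, -0.057), nut L at (0.030, 0.061) and the union at (0.026, 0.001).

First I move over the spot behind nut R with the fingers shut and the tool x axis along the tray x axis.

Call:
move_arm(
  steps=[
    [[0,0,0,0.125],[0.029,-0.0185,0,0],[0.029,-0.0185,0,0],[0.029,-0.0185,0,0],[0.029,-0.0185,0,0],[0.029,-0.0185,0,0],[0.029,-0.0185,0,0],[0.029,-0.0185,0,0],[0.029,-0.0185,0,0],[0.029,-0.0185,0,0],[0.029,-0.0185,0,0],[0.029,-0.0185,0,0],[0.029,-0.0185,0,0],[0.029,-0.0185,0,0],[0.029,-0.0185,0,0],[0.029,-0.0185,0,0],[0.029,-0.0185,0,0],[0.029,-0.0185,0,0],[0.029,-0.0185,0,0],[0.029,-0.0185,0,0]],
  ],
  fingers=1,
)

```text
time: 2.1
position: [0.6316, -0.1029, 0.2306]
ee_rot: [[0.995, 0.105, -0.001], [0.105, -0.995, 0.0], [-0.001, -0.0, -1.0]]
contact_force: [0.5, -0.5, 0.3]
gripper_width: 0.002
finger_force: 0.0
```

```bash
cat >> h.py <<'E'
def tray():
    s=sense();t=.105;d=np.array(s['position'])-[.578,-.050,0];c,n=np.cos(t),np.sin(t)
    R=np.array(s['ee_rot']);return 't',round(s['time'],2),'tray',np.round([c*d[0]+n*d[1],c*d[1]-n*d[0],d[2]],4),'yaw',np.arctan2(R[1,0],R[0,0]).round(3),'F',np.round(s['contact_force'],1),'w',s['gripper_width']
E
python3 -c "from h import *;print(*tray())"
```

```text
t 2.1 tray [ 0.0478 -0.0583  0.2306] yaw 0.105 F [ 0.5 -0.5  0.3] w 0.001710169356820914
```

Call:
move_arm(
  steps=[
    [[0.01,0,0.02,0],[0,0,0.03,0],[0,0,0.03,0],[0,0,0.03,0],[0,0,0.03,0],[0,0,0.02,0],[0,0,0.01,0],[0,0,0.01,0],[0,0,0.005,0],[0,0,0.003,0],[0,0,0,0]],
  ],
)

```text
time: 3.2
position: [0.641, -0.103, 0.0437]
ee_rot: [[0.995, 0.105, 0.001], [0.105, -0.995, -0.0], [0.001, 0.0, -1.0]]
contact_force: [0.7, 0.2, 0.3]
gripper_width: 0.0
finger_force: 0.0
```

```bash
python3 -c "
from h import *;print(*tray());cv2.imwrite('pics/t1.png',cv2.resize(shot('top')['pixels'][120:300,200:440],None,fx=3,fy=3))"
```

```text
t 3.2 tray [ 0.0571 -0.0593  0.0437] yaw 0.105 F [0.7 0.2 0.3] w 2.599423369404155e-05
```

View pics/t1.png

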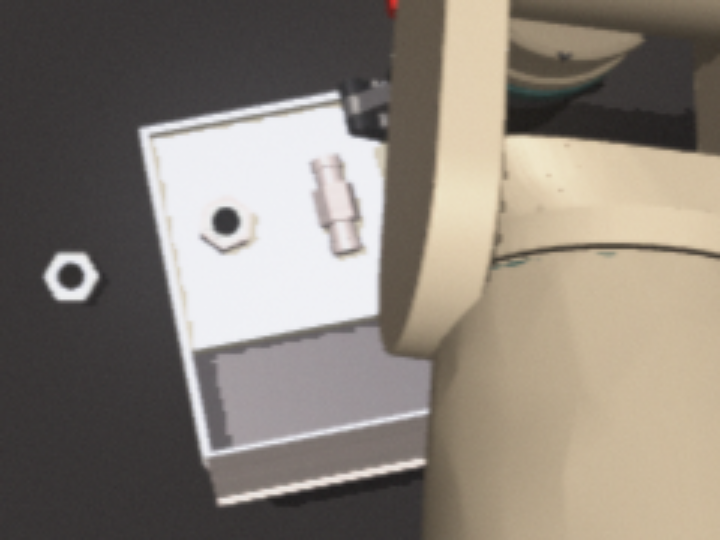

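The arm hides nut R in this view. The other pieces, with the union at (335,205) and nut L at (227,222) in the crop, have not moved. I sweep towards the trough.

Call:
move_arm(
  steps=[
    [[-0.005,0,0.002,0],[-0.006,0,0,0],[-0.006,0,0,0],[-0.006,0,0,0],[-0.006,0,0,0],[-0.006,0,0,0],[-0.006,0,0,0],[-0.006,0,0,0],[-0.006,0,0,0],[-0.006,0,0,0],[-0.006,0,0,0],[-0.006,0,0,0],[-0.006,0,0,0],[-0.006,0,0,0],[-0.005,0,0,0],[-0.004,0,0,0],[0,0,0,0]],
  ],
)

```text
time: 4.95
position: [0.5489, -0.1126, 0.0413]
ee_rot: [[0.995, 0.104, -0.0], [0.104, -0.995, -0.0], [-0.0, 0.0, -1.0]]
contact_force: [0.0, -0.6, -0.6]
gripper_width: -0.0
finger_force: 0.0
```

```bash
python3 -c "
from h import *;print(*tray());cv2.imwrite('pics/s1.png',cv2.resize(shot('scene')['pixels'][90:250,120:300],None,fx=3,fy=3))"
```

```text
t 4.95 tray [-0.0355 -0.0592  0.0413] yaw 0.105 F [ 0.  -0.6 -0.6] w -0.00025144614461634245
```

View pics/s1.png

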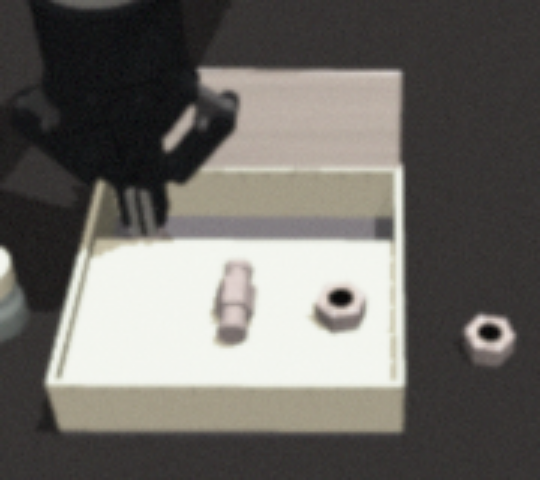

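Nut R has left the deck. The fingers at (140,215) are over the trough edge, and the union and nut L are in place. Next I go over to nut L.

Call:
move_arm(
  steps=[
    [[0,0,-0.025,0],[0.005,0,-0.025,0],[0.02,-0.02,0,0],[0.02,-0.02,0,0],[0.02,-0.02,0,0],[0.02,-0.02,0,0],[0.0155,-0.02,0,0],[0,-0.02,0,0],[0,0,0,0],[0,0,0.02,0],[0,0,0.015,0],[0,0,0.01,0],[0,0,0.005,0],[0,0,0,0]],
  ],
)

```text
time: 6.4
position: [0.6363, 0.0169, 0.0404]
ee_rot: [[0.995, 0.104, -0.001], [0.104, -0.995, -0.0], [-0.001, -0.0, -1.0]]
contact_force: [-0.1, 0.5, -0.4]
gripper_width: 0.0
finger_force: 0.0
```

```bash
python3 -c "
from h import *;print(*tray());cv2.imwrite('pics/s2.png',cv2.resize(shot('scene')['pixels'][90:250,120:300],None,fx=3,fy=3))"
```

```text
t 6.4 tray [0.0649 0.0604 0.0404] yaw 0.104 F [-0.1  0.5 -0.4] w 0.0004569029702319102
```

View pics/s2.png

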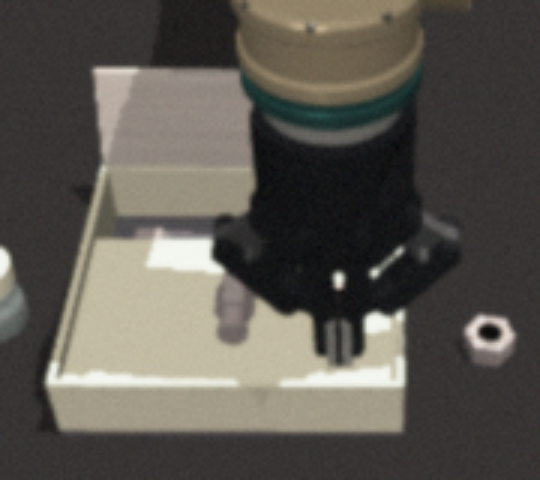

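The fingers, at (340,340), stand behind nut L and clear of the union at (235,300). I sweep, then lift.

Call:
move_arm(
  steps=[
    [[-0.006,0,0,0],[-0.006,0,0,0],[-0.006,0,0,0],[-0.006,0,0,0],[-0.006,0,0,0],[-0.006,0,0,0],[-0.006,0,0,0],[-0.006,0,0,0],[-0.006,0,0,0],[-0.006,0,0,0],[-0.006,0,0,0],[-0.006,0,0,0],[-0.006,0,0,0],[-0.006,0,0,0],[-0.006,0,0,0],[-0.006,0,0,0],[-0.005,0,0,0],[0,0,0,0],[0,0,-0.03,0],[0,0,-0.04,0]],
  ],
)

```text
time: 8.45
position: [0.5348, 0.0068, 0.1099]
ee_rot: [[0.995, 0.105, -0.005], [0.105, -0.995, 0.0], [-0.005, -0.001, -1.0]]
contact_force: [1.1, -0.7, 0.3]
gripper_width: -0.0
finger_force: 0.0
```

Call:
move_arm(
  steps=[
    [[0,0,-0.04,0],[0.02,0.015,-0.03,0],[0.02,0.02,0,0],[0.02,0.02,0,0],[0,0,0,0]],
  ],
)

```text
time: 8.95
position: [0.603, -0.0437, 0.1806]
ee_rot: [[0.995, 0.102, -0.0], [0.102, -0.995, -0.001], [-0.0, 0.001, -1.0]]
contact_force: [-0.2, 0.4, -0.8]
gripper_width: -0.003
finger_force: 0.0
```

```bash
python3 -c "
from h import *;print(*tray());cv2.imwrite('pics/s3.png',np.hstack([cv2.resize(shot(n)['pixels'][y:y+150,x:x+180],None,fx=2.2,fy=2.2) for n,y,x in(('scene',95,120),('top',140,225))]))"
```

```text
t 8.95 tray [0.0256 0.0037 0.1806] yaw 0.103 F [-0.2  0.4 -0.8] w -0.0029656492033662604
```

View pics/s3.png

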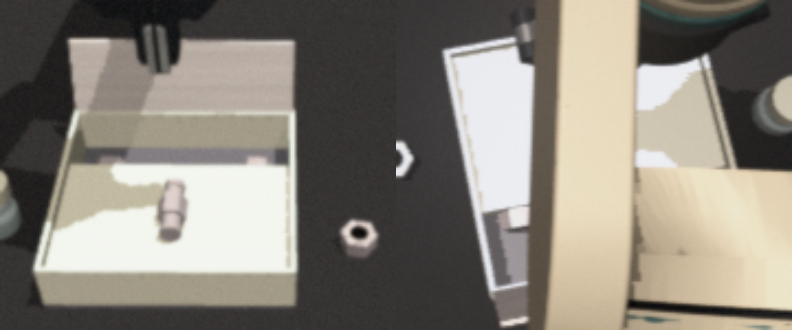

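Both nuts lie in the trough, at (110,160) and (258,160) in the left view, and the union is still on the deck at (172,208). Next I go over the lid to its outer side.

Call:
move_arm(
  steps=[
    [[-0.02,0,0,0],[-0.03,0,0,0],[-0.03,0,0,0],[-0.03,0,0,0],[-0.03,0,0,0],[-0.02,0,0,0],[-0.016,0,0,0],[0,0,0,0],[0,0,0.02,0],[0,0,0.025,0],[0,0,0.025,0],[0,0,0.015,0],[0,0,0.005,0],[0,0,0,0]],
  ],
)

```text
time: 10.45
position: [0.4266, -0.0597, 0.091]
ee_rot: [[0.994, 0.105, -0.001], [0.105, -0.994, 0.0], [-0.001, -0.0, -1.0]]
contact_force: [0.1, -0.0, -0.2]
gripper_width: -0.001
finger_force: 0.0
```

```bash
python3 -c "
from h import *;print(*tray())
C=cloud(shot('scene'));L=C[(C[...,2]>.09)&(C[...,2]<.115)&(C[...,0]>.4)&(C[...,0]<.55)&(C[...,1]>-.15)&(C[...,1]<-.1)];print(len(L),L.mean(0),L.max(0))"
```

```text
t 10.45 tray [-0.1516  0.0062  0.091 ] yaw 0.105 F [ 0.1 -0.  -0.2] w -0.0005296296848850119
234 [ 0.48278559 -0.12473438  0.09782949] [ 0.48912396 -0.10032429  0.10607938]
```

Call:
move_arm(
  steps=[
    [[0.006,0,0,0],[0.006,0,0,0],[0.006,0,0,0],[0.006,0,0,0],[0.006,0,0,0],[0.006,0,0,0],[0.006,0,0,0],[0.006,0,0,0],[0.006,0,0,0],[0.006,0,0,0],[0.006,0,0,0],[0.006,0,0,0],[0.006,0,0,0],[0.006,0,0,0],[0.006,0,0,0],[0.006,0,0,0],[0.004,0,0,0],[0,0,0,0],[0,0,0,0],[0,0,0,0]],
  ],
)

```text
time: 12.5
position: [0.5259, -0.0497, 0.0913]
ee_rot: [[0.995, 0.105, -0.0], [0.105, -0.995, -0.0], [-0.0, 0.0, -1.0]]
contact_force: [1.0, 0.2, 0.4]
gripper_width: -0.002
finger_force: 0.0
```

```bash
python3 -c "
from h import *;print(*tray());c=shot('scene');C=cloud(c)
d=C-[.578,-.05,0];X=.9945*d[...,0]+.105*d[...,1];Y=.9945*d[...,1]-.105*d[...,0]
for y in(-.08,-.05,.05,.08):
  for x in(-.08,-.055,-.035):
    m=(abs(X-x)<.006)&(abs(Y-y)<.01)&(C[...,2]<.12);print(x,y,m.sum(),np.median(C[...,2][m]).round(4) if m.any() else '')
cv2.imwrite('pics/s4.png',cv2.resize(c['pixels'][90:250,120:300],None,fx=3,fy=3))"
```

```text
t 12.5 tray [-0.0518  0.0058  0.0913] yaw 0.105 F [1.  0.2 0.4] w -0.0015067201758607995
-0.08 -0.08 39 0.0488
-0.055 -0.08 50 0.0489
-0.035 -0.08 50 0.0493
-0.08 -0.05 40 0.0493
-0.055 -0.05 50 0.0491
-0.035 -0.05 64 0.0488
-0.08 0.05 37 0.0493
-0.055 0.05 44 0.0491
-0.035 0.05 59 0.0487
-0.08 0.08 33 0.0488
-0.055 0.08 50 0.0487
-0.035 0.08 54 0.049
```

View pics/s4.png

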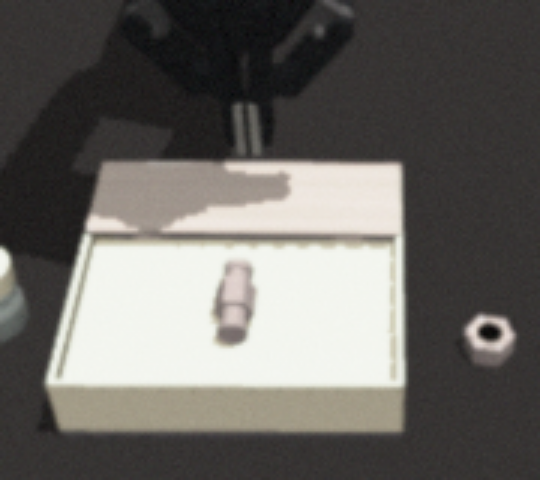

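The lid lies flat over the trough: it reads z 0.049 everywhere, against 0.050 for shut. The union at (235,300) has not moved, and the spare nut at (490,338) was left alone. I back off and hand in.

Call:
move_arm(
  steps=[
    [[0,0,-0.03,0],[0,0,-0.04,0],[0,0,-0.04,0],[0,0,0,0],[0,0,0,0]],
  ],
)

```text
time: 13.05
position: [0.5263, -0.0498, 0.2021]
ee_rot: [[0.995, 0.105, 0.002], [0.105, -0.995, -0.0], [0.002, 0.001, -1.0]]
contact_force: [-0.5, -0.3, -1.0]
gripper_width: 0.001
finger_force: 0.0
```

```bash
python3 -c "
from h import *;print(*tray());print(finish_job())"
```

```text
t 13.05 tray [-0.0514  0.0057  0.2021] yaw 0.105 F [-0.5 -0.3 -1. ] w 0.0007518925916360477
the job is handed in; nothing more can be done
None
```

I swept both nuts into the trough, left the union in place on the deck, shut the lid flat and handed the job in at about 13 s; no verdict came back.

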